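# Clamp a flanged pipe in the tacking jig

### The job

Get the flanged pipe ready for tack welding: lay it fully home in the two V saddles of the jig, with its flanges outside the saddles, and let go. Then swing the yellow keeper bar shut across it until it snaps into its detent, and after that turn the brass wing nut on the bar clockwise to its stop, so that the pad presses on the pipe. Leave the other things on the bench where they are.

Things in the scene. Friction and masses are not known exactly. Their poses are not given: they have to be found in the camera images.
- jig: Tacking jig fixed to the bench: dark steel plate 215 (x) x 150 (y) x 12, origin under its centre. Two steel V saddles at y = -36 and +36, each 12 wide (60 free between, 84 over the outsides), 90 degree V, 47 wide at its top 45 above the bench; the pipe lies in them along y. Hinge post 18 diameter at x = +75; blue latch post 24 x 34, 58 tall, at x = -75, spring ball in its top
- jig_nest (a point): Point midway between the saddles where the middle of the pipe's axis lies when the pipe is fully home: 46 above the bench, over the centre of the base plate. Same axes as the jig
- pipe: Bare-metal pipe, 36 diameter, 300 g, a 42 x 42 x 6 square flange on each end, 108 long overall along its own y, 96 clear between flanges. Starts lying level on the bench on its flanges' flats. Origin under its middle, 21 below the pipe axis. In the jig the saddles carry it just inside the flanges, with 6 play at each end
- pipe_mid (a point): Middle of the pipe's axis, halfway between the flanges
- keeper (a joint): Keeper bar's hinge (rad), vertical: 0 = shut against its stop, square across the pipe; grows anticlockwise from above as it opens, to 1.9. Yellow bar 22 wide, underside 76, top 86 above the bench, reaching 169 from the hinge. A rib under the tip meets the spring ball at 0.11, passes it at 0.06 and snaps in behind (about 7 N at the handle). Stays where it is left
- keeper_hinge (a point): The hinge axis at the bar's underside, 76 above the bench. Axes turn with the bar, which points to its own -x
- keeper_handle (a point): Red upright round handle on the bar, 18 diameter, from 86 to 122 above the bench, 150 from the hinge axis; this point is on its axis, 106 above the bench
- wingnut (a joint): Turn of the brass wing nut on the bar (rad), vertical axis: 0 = backed off, grows clockwise seen from above, stop at 1.5. Drives the pad down 4.6 mm per rad; with the pipe home and the bar shut the pad meets the pipe at about 1.3 and presses firmly at the stop. Stays where it is left; starts between 0 and 0.25
- wingnut_grip (a point): On the wing nut's axis, mid-height of the wings (109 above the bench), 75 from the hinge axis. The wings are a flat brass bar 46 long along this point's x axis, 10 thick along y, from 92 to 118 above the bench. The point turns with the nut
- pad: Black rubber clamp pad, 16 diameter, below the bar under the wing nut; origin at its lower face, 70 above the bench when backed off, 64 when it rests on the pipe
- hammer: Bystander, to be left where it is: claw-type hammer lying flat, handle to its own -x, about 300 long (mm); origin under its middle
- spanner: Bystander, to be left where it is: steel open-ended wrench lying flat, about 180 long (mm); origin under its middle
- driver: Bystander, to be left where it is: screwdriver lying flat, about 200 long (mm); origin under its middle
- spray: Bystander, to be left where it is: upright blue spray can, 54 diameter, 170 tall (mm); origin under its middle
- paste: Bystander, to be left where it is: white jar with black lid, 56 diameter, 60 tall (mm); origin under its middle
- collar: Bystander, to be left where it is: loose steel collar lying flat, 70 outside, 54 inside, 30 tall (mm); origin under its middle
- stub: Bystander, to be left where it is: upright copper tube stub, 48 diameter, 75 tall (mm); origin under its middle
Things that resemble listed ones, but are neither listed nor needed, are in the scene too. What is meant by the pipe is not purple or red, and is the smaller of those in its own colour.

How it is judged:
On the way, in this order (a step that is already met when the one before it is completed fails the run):
1. the pipe lies home in both saddles, let go, with the keeper bar still open (distance between pipe_mid and jig_nest below 0.0095 m and z of pipe_mid in the frame of jig between 0.042 and 0.05 m and x of pipe_mid in the frame of jig between -0.004 and 0.004 m and angle between the y axis of pipe and the y axis of jig, either way round below 0.09 rad and contact force between the fingers and pipe below 0.1 N and linear speed of pipe below 0.02 m/s and value of joint keeper above 0.2 rad), for 0.2 s.
2. the keeper bar is shut in its detent over the pipe, with the wing nut not yet tightened (distance between pipe_mid and jig_nest below 0.0095 m and z of pipe_mid in the frame of jig between 0.042 and 0.05 m and x of pipe_mid in the frame of jig between -0.004 and 0.004 m and angle between the y axis of pipe and the y axis of jig, either way round below 0.09 rad and value of joint keeper below 0.035 rad and value of joint wingnut below 0.6 rad), for 0.2 s.
3. the wing nut is turned so that the pad presses on the pipe (distance between pipe_mid and jig_nest below 0.0095 m and z of pipe_mid in the frame of jig between 0.042 and 0.05 m and x of pipe_mid in the frame of jig between -0.004 and 0.004 m and angle between the y axis of pipe and the y axis of jig, either way round below 0.09 rad and value of joint keeper below 0.035 rad and contact force between pad and pipe above 3 N), for 0.2 s.
At the end, for the whole second after the job is handed in: The pipe lies at rest home in both saddles (axis within 4 mm sideways and in height, middle within 9.5 mm of the nest point, aligned within 0.09 rad), the keeper bar rests shut in its detent (under 0.035 rad), the wing nut is turned past 1.2 rad and the pad presses on the pipe with more than 3 N (all of step 3 and value of joint wingnut above 1.2 rad and linear speed of pipe below 0.01 m/s and velocity of joint keeper between -0.05 and 0.05 rad/s); the robot touches nothing.
It fails at once if a bystander is moved more than 30 mm (distance of any of hammer, spanner, driver, spray, paste, collar, stub from where it was at the start of the episode above 0.03 m).
It also fails if it takes over 64 s, if anything falls off the work surface, if the arm or the gripper's body presses on something with over 40 N, if the wrist force passes 120 N, or if a joint passes its speed limit or range.

### The arm

A 7-joint arm with a two-finger parallel gripper is mounted at the origin on the work surface. World frame = base frame: x ahead of the robot, y to its left, z up, the work surface at z = 0. Lengths are in m, angles in rad, forces in N, time in s.
With the tool pointing down it reaches from about 0.4 to 0.875 m from the base axis. Payload 4.4 kg.
Tool frame: the origin (TCP) lies between the finger pads; the fingertips stand bot.tip_reach ahead of it and the grasp point (between the pads) lies 6 mm ahead of it (bot.tip_reach is the distance from the TCP to the fingertips, in m); z points along the fingers, y is the line along which they close (so a half turn about z gives the same grasp; the last joint's range is limited). The gripper opens to 85 mm and grips with 20 to 120 N. Pads are 22 mm wide; open, the fingers measure 114 mm over their backs; the gripper's body (76 mm by 85 mm) begins 54 mm behind the grasp point. The pads swing forward as they close: fully open they stand 13 mm farther back than shut.
Start: joints at [1.058, 0.628, 0.038, 1.517, -0.027, 0.996, -0.02], TCP at [0.281, -0.586, 0.233] pointing down, gripper open.
Joint ranges: [-3.06, 3.06], [-0.37, 2.12], [-1.25, 1.32], [0.18, 2.47], [-1.1, 4.24], [0.23, 1.98], [-2.94, 2.94]. Speed limits (rad/s): [2.57, 2.57, 3.14, 3.14, 3.14, 3.14, 3.14].

### API

Orientations are given as a rotation vector (axis times angle).
In Python, from cell import telemetry, viewer, job_done, bot gives the robot as it stands. The module is installed in compiled form; this text tells all that it offers.
- The arm moves only by the tool play_rows, never from a script. Its arguments are lists of equal length, an entry for each row: "grip": the opening, from 0 (shut) to 1 (fully open); "travel": the shift along the tool's x, y, z in mm, a list of three; "twist": the turn about the tool's z in rad. A call has 1 to 12 rows; each row shifts and turns the commanded pose from where the row before left it, along the tool's axes as they then stand; what a row does not reach is not made up. A row lasts 1/10 s, in which the tool goes at most 50 mm and 8.59 degrees, less where a joint would pass 70% of its speed; a pose out of reach is approached as far as the arm can. A call with a gripper value outside its range is refused whole. The fingers move at their own pace and stop on an object; "force" is the grip in N (left out, the last holds). Time passes only in rows, so rows that do not move let the fingers close. It gives the time, the measured TCP pose, the force, the opening and the grip force at its end, in the units of the state.
- telemetry.observe(): the state, without advancing time (a new reading comes with each control period).
- viewer.camera(name): name is "scene" or "top" or "wrist"; returns a dict with "frame" (480x640x3 uint8, red, green, blue), "intrinsics" (3x3 intrinsics, pixels), "R" (3x3) and "t" (3): a world point X has camera coordinates R X + t. Camera axes: x right, y down, z forward; pixel columns grow to the right and rows downward; lengths in m; the calibration is good to about 2 mm. The wrist camera is an equidistant fisheye: a pixel r from the principal point sees the ray r / f radians off the axis. A picture is of the moment at which its call begins. There is no depth.
- job_done(): hands the job in; it is judged then, once.
The state is a dict: "time_s": time; "qpos": joint angles; "dq": joint speeds; "joint_torque": joint torques, N m; "eef_pos": TCP position; "orientation": TCP orientation; "force": force on the tool from outside, world axes, zero at the start; "wrist_torque": the same for the moment, N m; "width": finger opening in m; "grip_force": force on a finger pad.
Only numpy, scipy, OpenCV 4.12 (cv2) and the standard library are available. Lean on these libraries where they do the work, as an engineer would, in place of code of your own. Each camera call takes 0.05 s, during which the arm holds its last target. There are 200 camera calls.

## Working session

There is one attempt and no reset: what is moved stays moved. The work goes in short steps, Python scripts to look and compute and a tool call to move; the robot and the scene stay as the last step left them, time stands still between calls to the robot, and variables do not carry over. Pictures are saved under pics/ and viewed, at most 10 in all, crops included, and the job is handed in when it is done.

Besides the shell and the picture viewer there is one more tool, called after ">>>" as name(argument=value, ...) on one line, values as JSON. play_rows: Moves the arm, as the interface text tells. Its arguments: {"type":"object","properties":{"grip":{"type":"array","items":{"type":"number"}},"travel":{"type":"array","items":{"type":"array","items":{"type":"number"}}},"twist":{"type":"array","items":{"type":"number"}},"force":{"type":"number"}},"required":["grip","travel","twist"]}

```bash
mkdir -p pics
python3 - <<'E'
from cell import telemetry, viewer, bot
import cv2, pickle
s=telemetry.observe(); print(s['eef_pos'],s['orientation'],s['width'],bot.tip_reach,s['time_s'])
d={}
for n in('scene','top','wrist'):
    c=viewer.camera(n); d[n]=c; cv2.imwrite(f'pics/{n}0.png',c['frame'][:,:,::-1]); print(n,c['intrinsics'].tolist(),c['R'].round(3).tolist(),c['t'].round(3).tolist())
pickle.dump(d,open('c0.pkl','wb'))
E
```

```text
[ 0.28059583 -0.58561535  0.23216781] [-3.06169987e+00 -6.95559092e-01  7.35673273e-04] 0.0851647363969527 0.025 0.0
scene [[442.65793119470254, 0.0, 314.8899808713287], [0.0, 442.65793119470254, 244.52711100605805], [0.0, 0.0, 1.0]] [[0.559, 0.829, -0.005], [0.557, -0.381, -0.738], [-0.614, 0.41, -0.675]] [-0.311, -0.184, 1.402]
top [[512.7006051221884, 0.0, 320.5090365717424], [0.0, 512.7006051221884, 241.1143594891597], [0.0, 0.0, 1.0]] [[-0.011, -1.0, -0.006], [-0.982, 0.012, -0.19], [0.19, 0.004, -0.982]] [0.06, 0.506, 1.141]
wrist [[371.64829954431775, 0.0, 323.7468303889784], [0.0, 371.64829954431775, 235.1605948618993], [0.0, 0.0, 1.0]] [[0.433, -0.901, -0.002], [-0.87, -0.419, 0.26], [-0.235, -0.111, -0.966]] [-0.649, -0.033, 0.378]
```

View pics/scene0.png

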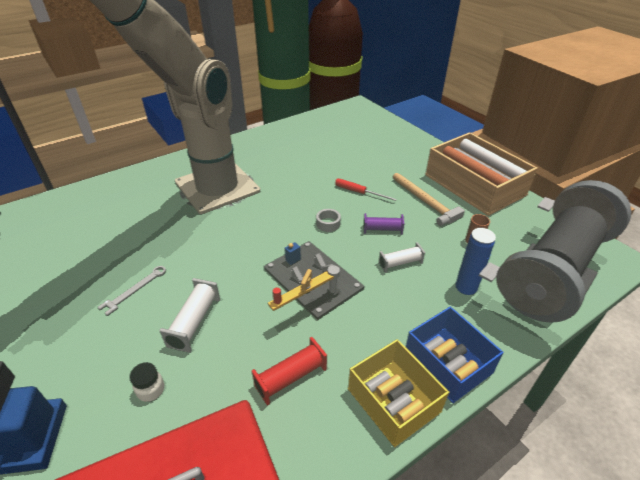

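View pics/top0.png

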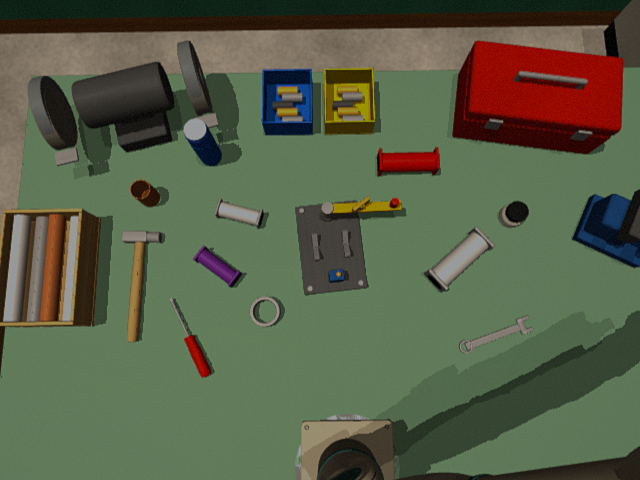

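Top view: the flanged-pipe candidates are small white (240,213), large white (460,258), purple (218,265) and red (408,161). The scene view shows the small white one at (402,258). By the description it's the small white one. I'll check it in a close crop that includes the jig.

```bash
cat > h.py <<'E'
import numpy as np, cv2, pickle
def ray(c,uv):
    K,R,t=c['intrinsics'],np.array(c['R']),np.array(c['t'])
    d=np.c_[(np.atleast_2d(uv)-[K[0,2],K[1,2]])/K[0,0],np.ones(len(np.atleast_2d(uv)))]
    return -R.T@t, d@R
def onz(c,uv,z):
    o,d=ray(c,uv); return o+d*((z-o[2])/d[:,2])[:,None]
def proj(c,X):
    p=np.atleast_2d(X)@np.array(c['R']).T+c['t']; return p[:,:2]/p[:,2:]*c['intrinsics'][0,0]+[c['intrinsics'][0,2],c['intrinsics'][1,2]]
def tri(c1,u1,c2,u2):
    o1,d1=ray(c1,u1);o2,d2=ray(c2,u2);d1=d1[0];d2=d2[0]
    s=np.linalg.lstsq(np.c_[d1,-d2],o2-o1,rcond=None)[0]
    a=o1+s[0]*d1;b=o2+s[1]*d2; return (a+b)/2,np.linalg.norm(a-b)
E
python3 - <<'E'
from h import *
d=pickle.load(open('c0.pkl','rb'))
f=d['top']['frame'][:,:,::-1]
cv2.imwrite('pics/crop.png',cv2.resize(f[185:305,205:415],None,fx=3.8,fy=3.8,interpolation=cv2.INTER_CUBIC))
hsv=cv2.cvtColor(f,cv2.COLOR_BGR2HSV)
for n,p in dict(pipe=(240,213),plate=(330,245),plate2=(305,280),bar=(360,208),red=(396,202),green=(280,260),sad=(346,240),post=(327,209)).items(): print(n,hsv[p[1],p[0]])
E
```

```text
pipe [120   5 155]
plate [17 32 71]
plate2 [16 38 73]
bar [ 16 230  41]
red [  2 239 162]
green [ 53  68 123]
sad [ 18  38 102]
post [ 16  32 134]
```

View pics/crop.png

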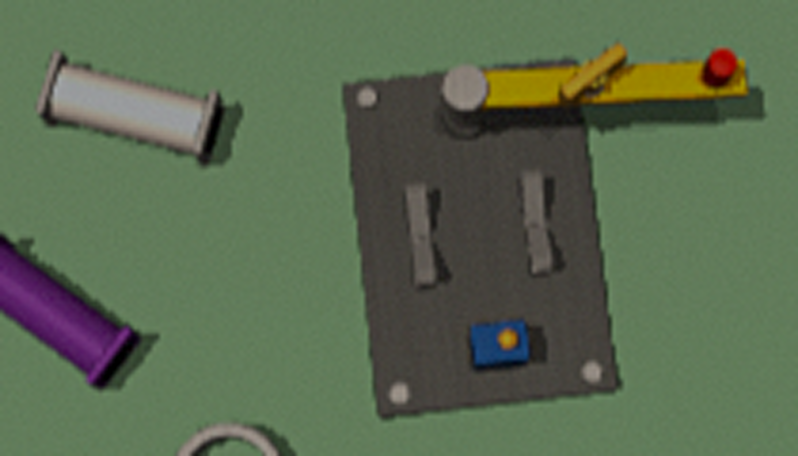

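The crop confirms the small white flanged pipe, centred at top pixel (239,213). The jig is at (331,248), with the hinge post at (327,208), the handle at (395,203), the wing nut at (361,204) and the latch at (337,275). The bar is open about 90°.

```bash
cat > m.py <<'E'
from h import *
d=pickle.load(open('c0.pkl','rb'));T=d['top'];S=d['scene']
def mask(c,lo,hi,box):
    hsv=cv2.cvtColor(c['frame'],cv2.COLOR_RGB2HSV); m=cv2.inRange(hsv,lo,hi); z=np.zeros_like(m); x0,y0,x1,y1=box; z[y0:y1,x0:x1]=m[y0:y1,x0:x1]
    n,l,st,ce=cv2.connectedComponentsWithStats(z); i=1+np.argmax(st[1:,4]); return np.argwhere(l==i)[:,::-1].astype(float)
def rect(P):
    r=cv2.minAreaRect((P[:,:2]*1000).astype(np.float32)); b=cv2.boxPoints(r); e=b[1]-b[0],b[2]-b[1]; e=max(e,key=np.linalg.norm)
    return np.round(r[0],1),np.round(r[1],1),round(float(np.arctan2(e[1],e[0])%np.pi),3)
print('camT',ray(T,[0,0])[0],'camS',ray(S,[0,0])[0])
pp=mask(T,(0,0,50),(180,32,255),(205,190,272,235)); 
for z in(.0,.021,.042): print('pipe',z,len(pp),rect(onz(T,pp,z)))
ps=mask(S,(0,0,60),(180,35,255),(370,235,432,275)); print('pipe tri',tri(T,pp.mean(0),S,ps.mean(0)),len(ps),pp.mean(0),ps.mean(0))
pl=mask(T,(0,0,30),(45,60,160),(285,195,375,300)); print('plate',len(pl),rect(onz(T,pl,.012)))
g=cv2.convexHull(pl.astype(np.float32));print(cv2.approxPolyDP(g,3,True)[:,0])
rd=mask(T,(0,180,60),(8,255,255),(380,190,412,220)); rs=mask(S,(0,180,60),(8,255,255),(265,280,290,310))
print('handle',tri(T,rd.mean(0),S,rs.mean(0)),onz(T,rd.mean(0),.112),len(rd),len(rs))
bl=mask(T,(100,120,20),(125,255,255),(320,262,352,290)); print('latch',onz(T,bl.mean(0),.056))
E
python3 m.py
```

```text
camT [0.28022613 0.04909394 1.21727845] camS [ 1.13739087 -0.38649136  0.80908873]
pipe 0.0 353 (array([588.4, 256.6]), array([110.7,  27.2]), 1.333)
pipe 0.021 353 (array([583.1, 253. ]), array([108.8,  26.7]), 1.333)
pipe 0.042 353 (array([577.8, 249.4]), array([106.9,  26.2]), 1.333)
pipe tri (array([0.58457639, 0.25121151, 0.02038862]), np.float64(0.000591265028176825)) 679 [237.96883853 212.58923513] [402.1988218  256.70103093]
plate 4828 (array([502.6,  30.4]), array([216.8, 148.7]), 0.101)
[[366. 287.]
 [305. 294.]
 [296. 207.]
 [329. 202.]
 [358. 218.]]Traceback (most recent call last):
  File "m.py", line 15, in <module>
    rd=mask(T,(0,180,60),(8,255,255),(380,190,412,220)); rs=mask(S,(0,180,60),(8,255,255),(265,280,290,310))
                                                            ~~~~^^^^^^^^^^^^^^^^^^^^^^^^^^^^^^^^^^^^^^^^^^^^
  File "m.py", line 5, in mask
    n,l,st,ce=cv2.connectedComponentsWithStats(z); i=1+np.argmax(st[1:,4]); return np.argwhere(l==i)[:,::-1].astype(float)
                                                       ~~~~~~~~~^^^^^^^^^^
    return _wrapfunc(a, 'argmax', axis=axis, out=out, **kwds)
    return bound(*args, **kwds)
ValueError: attempt to get argmax of an empty sequence
```

```bash
sed -i '/^rd=/,$d' m.py
cat >> m.py <<'E'
def redm(c,box):
    from copy import copy
    f=dict(c); f['frame']=c['frame'][:,:,::-1]; return mask(f,(112,150,40),(128,255,255),box)
rd=redm(T,(380,190,412,220)); rs=redm(S,(262,280,292,315))
h,e=tri(T,rd.mean(0),S,rs.mean(0)); print('handle',h,e,onz(T,rd.mean(0),.112),len(rd),len(rs))
bl=mask(T,(100,120,20),(125,255,255),(320,262,352,290)); print('latch',onz(T,bl.mean(0),.056))
J=np.array([.5026,.0304]);a=.101;R2=np.array([[np.cos(a),-np.sin(a)],[np.sin(a),np.cos(a)]])
loc=lambda P:(np.asarray(P)[...,:2]-J)@R2*1000
print('jig frame: latch',loc(onz(T,bl.mean(0),.056)),'handle',loc(h),'post',loc(onz(T,[[327.2,208]],.09)))
for b in((310,228,323,263),(340,226,354,260)):
    s=mask(T,(0,0,85),(60,60,200),b); print('saddle',len(s),loc(onz(T,s.mean(0),.037)))
# plate bolts
for p in([301.5,210.7],[310.2,288.3],[360.8,282.6]): print('bolt',loc(onz(T,[p],.014)))
print('post scene')
hp=J+R2@[.075,0]; print('hinge',hp,'bar dir',np.arctan2(*(h[:2]-hp)[::-1]),np.linalg.norm(h[:2]-hp))
yl=mask(T,(15,120,30),(30,255,255),(340,190,372,220))
print('wing ends',onz(T,[[205+567/3.8,185+95/3.8],[205+623/3.8,185+49/3.8]],.118))
print('tests',proj(T,[[*hp,.09]]),proj(S,[[*hp,.09],[*J,.012]]))
E
python3 m.py | tail -14
```

```text
handle [ 0.57956089 -0.11127763  0.11579149] 0.0010818688680979132 [[ 0.58083394 -0.11134412  0.112     ]] 62 35
latch [[0.4251998  0.02015757 0.056     ]]
jig frame: latch [[-78.03847956  -2.38609296]] handle [  62.28355744 -148.71546235] post [[72.87696    -0.40881365]]
saddle 118 [[-1.13363865 36.27625503]]
saddle 127 [[ -1.31685835 -35.60010008]]
bolt [[92.95629458 59.33299372]]
bolt [[-96.17505429  58.77605868]]
bolt [[-96.25958783 -60.97924219]]
post scene
hinge [0.57721779 0.03796213] bar dir -1.5550973750955863 0.14925815439943962
wing ends [[ 0.56248973 -0.02196531  0.118     ]
 [ 0.58974798 -0.05531347  0.118     ]]
tests [[326.91369515 207.11855924]] [[333.63124319 269.6152528 ]
 [312.83000315 275.03903126]]
```

>>> play_rows(grip=[1,1,1,1,1,1,1,1,1,1,1,1], travel=[[32,-31,0],[32,-31,0],[32,-31,0],[32,-31,0],[32,-31,0],[32,-31,0],[32,-31,0],[32,-31,0],[32,-31,0],[32,-31,0],[32,-31,0],[32,-31,0]], twist=[0,0,0,0,0,0,0,0,0,0,0,0], force=40)

```text
time_s: 1.35
eef_pos: [0.4668, -0.0831, 0.2331]
orientation: [3.063, 0.696, 0.0]
force: [0.7, -0.6, 0.8]
width: 0.0851
grip_force: 0.0
```

>>> play_rows(grip=[1,1,1,1,1,1,1,1,1,1,1,1], travel=[[31,-31,0],[31,-31,0],[31,-31,0],[31,-31,0],[31,-31,0],[31,-31,0],[0,0,0],[0,0,0],[0,0,0],[0,0,0],[0,0,0],[0,0,0]], twist=[0,0,0,0,0,0,-0.147,-0.147,-0.147,-0.147,-0.147,-0.147])

```text
time_s: 2.55
eef_pos: [0.5536, 0.1632, 0.2329]
orientation: [-2.467, -1.944, 0.001]
force: [-0.4, -0.3, 0.1]
width: 0.0855
grip_force: 0.0
```

```bash
cat >> h.py <<'E'
from scipy.spatial.transform import Rotation as Ro
def go(s,X,yaw):
    R=Ro.from_rotvec(s['orientation']).as_matrix(); y=np.arctan2(R[1,0],R[0,0])
    tw=-((yaw-y+np.pi/2)%np.pi-np.pi/2)
    print('yaw',y.round(3),'tilt',R[:,2].round(3),'travel(before twist) mm',(R.T@(np.array(X)-s['eef_pos'])*1000).round(1),'twist',round(tw,3))
def wray(c,uv):
    K,R,t=c['intrinsics'],np.array(c['R']),np.array(c['t']); p=(np.atleast_2d(uv)-[K[0,2],K[1,2]])/K[0,0]
    r=np.linalg.norm(p,axis=1)[:,None]; d=np.c_[p/np.maximum(r,1e-9)*np.sin(r),np.cos(r)]; return -R.T@t,d@R
def wonz(c,uv,z):
    o,d=wray(c,uv); return o+d*((z-o[2])/d[:,2])[:,None]
E
python3 - <<'E'
from h import *
from cell import telemetry
go(telemetry.observe(),[.577,.225,.18],1.333)
E
```

```text
yaw 1.335 tilt [-0.001 -0.    -1.   ] travel(before twist) mm [65.6  8.3 52.8] twist 0.002
```

>>> play_rows(grip=[1,1,1,1], travel=[[22,3,15],[22,3,20],[22,2,18],[0,0,0]], twist=[0,0,0,0])

```text
time_s: 2.95
eef_pos: [0.5758, 0.2286, 0.1773]
orientation: [-2.467, -1.94, 0.004]
force: [-0.5, -0.8, -0.6]
width: 0.0855
grip_force: 0.0
```

Run:
```python
from h import *
from cell import viewer,telemetry
c=viewer.camera('wrist'); pickle.dump(c,open('w1.pkl','wb')); cv2.imwrite('pics/w1.png',c['frame'][:,:,::-1])
print(telemetry.observe()['eef_pos'],-c['R'].T@c['t'])
```

```text
[0.57627129 0.22664513 0.1785102 ] [0.59295836 0.29318867 0.31761393]
```

View pics/w1.png

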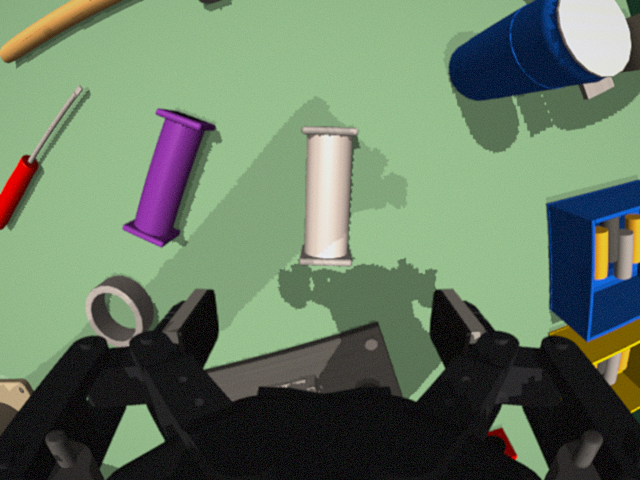

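The wrist view shows the white pipe from flange (330,131) to flange (327,262), with the body about 305–352 wide and nothing close to it.

Run:
```python
from h import *
from cell import telemetry
c=pickle.load(open('w1.pkl','rb')); hsv=cv2.cvtColor(c['frame'],cv2.COLOR_RGB2HSV)
m=cv2.inRange(hsv,(0,0,90),(30,60,255))|cv2.inRange(hsv,(100,0,90),(180,60,255))|cv2.inRange(hsv,(0,0,150),(180,25,255)); z=np.zeros_like(m); z[110:280,285:375]=m[110:280,285:375]
n,l,st,ce=cv2.connectedComponentsWithStats(z); i=1+np.argmax(st[1:,4]); print(st[i])
P=[]
for v in range(145,250,8):
    u=np.where(l[v]==i)[0]; e=wonz(c,[[u.min()-.5,v],[u.max()+.5,v]],.021); P.append([*e.mean(0)[:2],np.linalg.norm(e[0]-e[1])])
P=np.array(P); print(P.round(4)[::3]); q=np.polyfit(P[:,1],P[:,0],1); print('axis yaw',np.pi/2-np.arctan(q[0]))
vs=[np.where(l[:,u]==i)[0] for u in range(318,340,4)]
a=wonz(c,[[329,np.median([v.min() for v in vs])-.5],[328,np.median([v.max() for v in vs])+.5]],.042); print('ends',a,np.linalg.norm(a[0]-a[1]))
y=a[:,1].mean(); X=[np.polyval(q,y),y]; print('mid',X)
go(telemetry.observe(),[*X,.031],np.pi/2-np.arctan(q[0]))
```

```text
[ 299  127   59  139 6153]
[[0.5944 0.2866 0.0356]
 [0.5895 0.268  0.0351]
 [0.5842 0.2492 0.0355]
 [0.5788 0.2301 0.036 ]
 [0.5737 0.2104 0.0357]]
axis yaw 1.2998974705944826
ends [[0.59748667 0.30030828 0.042     ]
 [0.57207523 0.19717816 0.042     ]] 0.10621469931812114
mid [np.float64(0.5839819498331029), np.float64(0.2487432201248629)]
yaw 1.331 tilt [-0.003 -0.    -1.   ] travel(before twist) mm [ 23.5   2.7 147.5] twist 0.031
```

>>> play_rows(grip=[1,1,1,1,1,0.75,0.75], travel=[[12,1.5,10],[11.5,1.2,35],[0,0,40],[0,0,35],[0,0,17],[0,0,10],[0,0,0]], twist=[0,0.031,0,0,0,0,0])

```text
time_s: 3.7
eef_pos: [0.5857, 0.2474, 0.0327]
orientation: [2.503, 1.898, -0.001]
force: [-0.3, 0.6, -0.6]
width: 0.064
grip_force: 0.0
```

Run:
```python
from h import *
from cell import telemetry
go(telemetry.observe(),[.584,.2487,.031],1.30)
```

```text
yaw 1.297 tilt [-0. -0. -1.] travel(before twist) mm [ 0.8 -2.   1.7] twist -0.003
```

>>> play_rows(grip=[0.6,0.3,0.3,0.3,0.3,0.3,0.3], travel=[[0.5,-1.5,1],[0,0,0],[0,0,0],[0,0,0],[0,0,0],[0,0,0],[0,0,0]], twist=[0,0,0,0,0,0,0], force=40)

```text
time_s: 4.4
eef_pos: [0.5848, 0.2493, 0.0338]
orientation: [-2.503, -1.899, -0.003]
force: [-1.3, 0.1, 5.6]
width: 0.0261
grip_force: 12.6
```

>>> play_rows(grip=[0.3,0.3,0.3,0.3], travel=[[0,0,-30],[0,0,-40],[0,0,-30],[0,0,0]], twist=[0,0,0,0])

```text
time_s: 4.8
eef_pos: [0.5877, 0.2502, 0.1378]
orientation: [2.502, 1.897, 0.016]
force: [-0.7, -0.3, 0.1]
width: 0.0255
grip_force: 0.0
```

Run:
```python
from h import *
from cell import telemetry,viewer
s=telemetry.observe();print(s['width'],s['grip_force'])
go(s,[.5012,.0297,.131],1.672)
c=viewer.camera('wrist'); pickle.dump(c,open('w2.pkl','wb')); cv2.imwrite('pics/w2.png',c['frame'][:,:,::-1])
```

```text
0.025485264640890033 0.0
yaw 1.298 tilt [ 0.009  0.004 -1.   ] travel(before twist) mm [-235.7  -23.9    5. ] twist -0.374
```

View pics/w2.png

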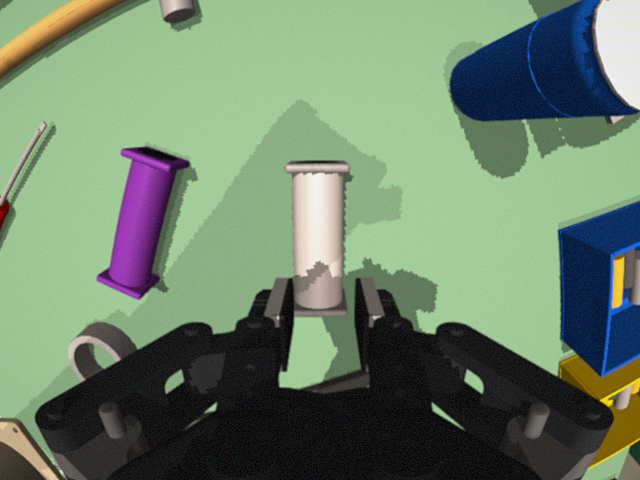

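The grip slipped off the top of the pipe, which is still on the bench with its flanges at (318,165) and (320,310). I'll re-measure it and grip lower.

```bash
cat > pm.py <<'E'
from h import *
def pipe(c,v0,v1,u0,u1):
    hsv=cv2.cvtColor(c['frame'],cv2.COLOR_RGB2HSV); g=((hsv[...,0]>40)&(hsv[...,0]<90)&(hsv[...,1]>45))
    P=[]
    for v in range(v0,v1,6):
        r=np.where(~g[v,u0:u1])[0]; k=np.split(r,np.where(np.diff(r)>1)[0]+1); k=max(k,key=len)+u0
        e=wonz(c,[[k[0]-.5,v],[k[-1]+.5,v]],.021); P.append([*e.mean(0)[:2],np.linalg.norm(e[0]-e[1])])
    P=np.array(P); print(P.round(4)[::3]); q=np.polyfit(P[:,1],P[:,0],1); return q,np.pi/2-np.arctan(q[0])
E
python3 - <<'E'
from pm import *
from cell import telemetry,bot
c=pickle.load(open('w2.pkl','rb')); q,yaw=pipe(c,185,262,285,355)
print(yaw,bot.tip_reach)
a=wonz(c,[[318,161.5]],.042)[0]; b=wonz(c,[[318,316]],.042)[0]; b0=wonz(c,[[318,305]],.042)[0];print(a,b,b0,np.linalg.norm(a-b))
y=a[1]-.054*np.sin(yaw); X=[np.polyval(q,y),y]; print(X); go(telemetry.observe(),[*X,.031],yaw)
E
```

```text
[[0.5946 0.2841 0.0363]
 [0.5911 0.2718 0.0366]
 [0.5876 0.2593 0.0355]
 [0.584  0.2465 0.036 ]
 [0.5806 0.2334 0.0357]]
1.298478563904415 0.025
[0.59984329 0.30087689 0.042     ] [0.57051196 0.19740953 0.042     ] [0.57290368 0.20578902 0.042     ] 0.10754450946427413
[np.float64(0.5847226503712445), np.float64(0.2488667842934868)]
yaw 1.297 tilt [ 0.006  0.003 -1.   ] travel(before twist) mm [ -1.3  -1.9 104.4] twist -0.001
```

>>> play_rows(grip=[0.7,0.7,0.6,0.6,0.55,0.55], travel=[[-1,-1.5,30],[0,0,40],[0,0,32],[0,0,6],[0,0,0],[0,0,0]], twist=[0,0,0,0,0,0])

```text
time_s: 5.45
eef_pos: [0.5835, 0.2485, 0.0252]
orientation: [2.503, 1.898, 0.003]
force: [0.4, 0.7, 1.1]
width: 0.0471
grip_force: 0.0
```

>>> play_rows(grip=[0.55,0.55], travel=[[0,0,4],[0,0,0]], twist=[0,0])

```text
time_s: 5.65
eef_pos: [0.5833, 0.2482, 0.0211]
orientation: [2.503, 1.898, 0.003]
force: [0.3, 0.1, 0.4]
width: 0.0472
grip_force: 0.0
```

>>> play_rows(grip=[0.3,0.3,0.3,0.3], travel=[[0,0,0],[0,0,0],[0,0,0],[0,0,0]], twist=[0,0,0,0], force=50)

```text
time_s: 6.05
eef_pos: [0.5833, 0.2481, 0.0214]
orientation: [2.503, 1.898, 0.002]
force: [-1.8, 0.0, 5.8]
width: 0.034
grip_force: 49.6
```

>>> play_rows(grip=[0.3,0.3,0.3], travel=[[0,0,-8],[0,0,0],[0,0,0]], twist=[0,0,0])

```text
time_s: 6.35
eef_pos: [0.5825, 0.2479, 0.0281]
orientation: [-2.503, -1.898, 0.0]
force: [0.0, -0.3, -4.3]
width: 0.0337
grip_force: 50.6
```

Run:
```python
from h import *
from cell import viewer,telemetry
s=telemetry.observe();print(s['eef_pos'],s['force'],s['width'],s['grip_force'])
c=viewer.camera('wrist'); t=viewer.camera('scene'); pickle.dump((c,t),open('w3.pkl','wb'))
A=cv2.resize(c['frame'][120:420,170:470],(400,400)); B=cv2.resize(t['frame'][200:300,350:450],(400,400),interpolation=cv2.INTER_CUBIC)
cv2.imwrite('pics/w3.png',np.hstack([A,B])[:,:,::-1])
```

```text
[0.5824957  0.24789597 0.02810173] [ 0.01445518 -0.25021116 -4.27635533] 0.03374394693903129 50.57940602302551
```

View pics/w3.png

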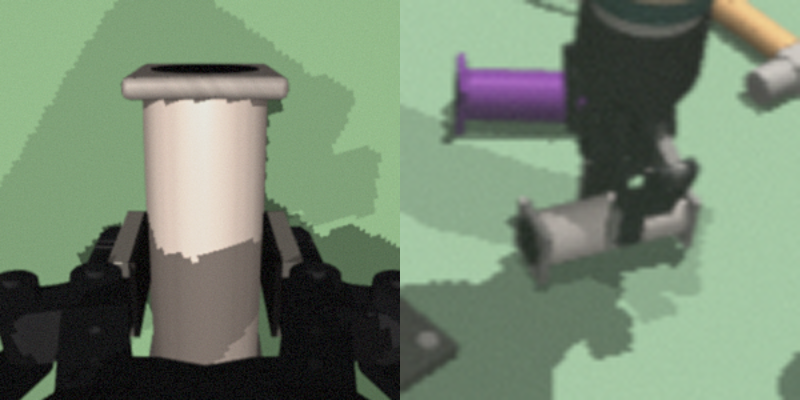

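Run:
```python
from h import *
from cell import telemetry
c,t=pickle.load(open('w3.pkl','rb'))
print('far flange',wonz(c,[[170+205*.75,120+68*.75]],.049))
f=lambda p:((p-[350,200])*4).round()
ax=np.array([np.cos(1.3),np.sin(1.3),0])
for k in(-.054,0,.054): print(f(proj(t,[np.array([.5835,.2482,.028])+k*ax])))
# flanges seen in scene crop at (528,240) and (692,213)
p=onz(t,[[350+(528-400)/4,200+240/4],[350+(692-400)/4,200+213/4]],.028);print(p,p.mean(0),np.linalg.norm(p[0]-p[1]))
go(telemetry.observe(),[.5012,.0297,.131],1.672)
```

```text
far flange [[0.59840934 0.30155317 0.049     ]]
[[129. 238.]]
[[206. 219.]]
[[282. 200.]]
[[0.57011272 0.19476027 0.028     ]
 [0.61026361 0.29718335 0.028     ]] [0.59018817 0.24597181 0.028     ] 0.11001173247460551
yaw 1.298 tilt [-0.001 -0.    -1.   ] travel(before twist) mm [-231.9  -19.3 -103.1] twist -0.374
```

>>> play_rows(grip=[0.3,0.3,0.3,0.3,0.3,0.3,0.3,0.3,0.3,0.3,0.3,0.3], travel=[[0,0,-25],[0,0,-40],[0,0,-35],[-20,-1,0],[-40,-3,0],[-40,-4,0],[-40,-4,0],[-40,-3,0],[-32,-2,0],[-20,-2,0],[0,0,0],[0,0,0]], twist=[0,0,0,0,0,0,0,0,0,0,-0.125,-0.125])

```text
time_s: 7.65
eef_pos: [0.5014, 0.0285, 0.1281]
orientation: [2.243, 2.199, -0.001]
force: [0.0, 0.5, -4.3]
width: 0.034
grip_force: 50.9
```

>>> play_rows(grip=[0.3,0.3,0.3], travel=[[0,0,0],[0,0,0],[0,0,0]], twist=[-0.124,0,0])

```text
time_s: 7.95
eef_pos: [0.5017, 0.0295, 0.128]
orientation: [-2.11, -2.327, 0.0]
force: [-0.7, 0.5, -4.1]
width: 0.0336
grip_force: 50.9
```

Run:
```python
from h import *
from cell import viewer,telemetry
s=telemetry.observe();print(s['eef_pos'],s['force'],s['width'],s['grip_force'])
go(s,[.5012,.0297,.1],1.672)
c=viewer.camera('wrist'); t=viewer.camera('scene'); pickle.dump((c,t),open('w4.pkl','wb'))
A=cv2.resize(c['frame'][60:420,140:500],(500,500)); B=cv2.resize(t['frame'][210:330,250:370],(300,300),interpolation=cv2.INTER_CUBIC)
B=np.vstack([B,np.zeros((200,300,3),np.uint8)])
cv2.imwrite('pics/w4.png',np.hstack([A,B])[:,:,::-1])
```

```text
[0.50165359 0.02953393 0.12796892] [-0.71725605  0.49027847 -4.11892872] 0.033566288827938925 50.9206885099411
yaw 1.669 tilt [-0.  0. -1.] travel(before twist) mm [ 0.2 -0.4 28. ] twist -0.003
```

View pics/w4.png

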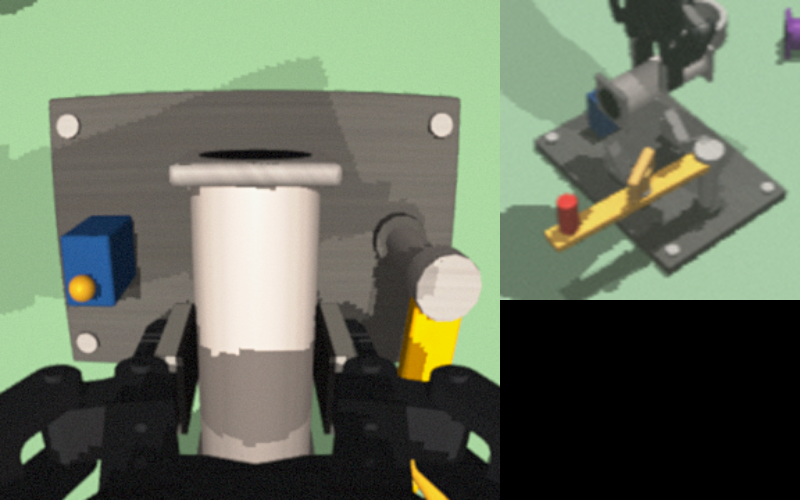

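The pipe is held over the jig. In the wrist crop the far flange is at (256,165) and the far bolts are at (67,126) and (442,125). In the scene inset it sits over the saddles and is nearly level. I'll check the pipe and jig frames from these points.

Run:
```python
from h import *
c,t=pickle.load(open('w4.pkl','rb'))
k=lambda u,v:[[140+u*.72,60+v*.72]]
b=[wonz(c,k(*p),.014)[0] for p in((67,126),(442,125),(88,343))];print(np.round(b,4))
a=np.array(b);print('span',np.linalg.norm(a[0]-a[1]),'yaw',np.arctan2(*(a[1]-a[0])[1::-1]))
yaw=np.arctan2(*(a[1]-a[0])[1::-1]);y=np.array([-np.sin(yaw),np.cos(yaw)])
print('jig ctr',(a[0]+a[1])[:2]/2-.060*y, 'ctr2 via diag',(a[1]+a[2])[:2]/2)
for z in(.145,.149):print('flange ctr',wonz(c,k(256,166),z))
for v in(200,270,330):
  e=wonz(c,k({200:193,270:196,330:198}[v],v)+k({200:319,270:318,330:316}[v],v),.128);print(e.mean(0),np.linalg.norm(e[0]-e[1]))
# scene: near flange centre 
print(proj(t,[[.507,-.024,.128],[.4957,.0833,.128]])*2.5-np.array([250,210])*2.5+[500,0])
```

```text
[[ 0.4013  0.0798  0.014 ]
 [ 0.5918  0.0992  0.014 ]
 [ 0.4145 -0.0401  0.014 ]]
span 0.19144724842334163 yaw 0.1014673302769982
jig ctr [0.50260886 0.0298168 ] ctr2 via diag [0.50315607 0.02957641]
flange ctr [[0.49787223 0.08182014 0.145     ]]
flange ctr [[0.4978205  0.08227391 0.149     ]]
[0.49902583 0.07055316 0.128     ] 0.034933330515800685
[0.50133568 0.05030938 0.128     ] 0.035025322184380085
[0.50322796 0.03147851 0.128     ] 0.03530244504926319
[[608.41914455 101.08772672]
 [698.45388578  50.47075653]]
```

>>> play_rows(grip=[0.3,0.3,0.3,0.3,0.3,0.3,0.3], travel=[[1,0,20],[0,0,25],[0,0,20],[0,0,10],[0,0,3],[0,0,2],[0,0,0]], twist=[0,0,0,0,0,0,0])

```text
time_s: 8.75
eef_pos: [0.5022, 0.0308, 0.0486]
orientation: [2.106, 2.33, 0.001]
force: [0.5, 0.1, -3.3]
width: 0.0333
grip_force: 50.8
```

>>> play_rows(grip=[0.3,0.3,0.3], travel=[[0,0,2],[0,0,0],[0,0,0]], twist=[0,0,0])

```text
time_s: 9.05
eef_pos: [0.5017, 0.0307, 0.0469]
orientation: [2.106, 2.33, 0.0]
force: [-3.3, 0.5, 4.1]
width: 0.0333
grip_force: 51.5
```

>>> play_rows(grip=[0.3,0.3,0.6,0.6,0.6,0.6], travel=[[0,-1,0.5],[0,0,0],[0,0,0],[0,0,0],[0,0,0],[0,0,0]], twist=[0,0,0,0,0,0])

```text
time_s: 9.65
eef_pos: [0.5009, 0.0306, 0.0455]
orientation: [2.106, 2.331, 0.0]
force: [0.2, 1.1, 0.0]
width: 0.0511
grip_force: 0.0
```

>>> play_rows(grip=[0.6,0.6,0.6,0.6,0.6], travel=[[0,0,-20],[0,0,-40],[0,0,-50],[0,0,-20],[0,0,0]], twist=[0,0,0,0,0])

```text
time_s: 10.15
eef_pos: [0.503, 0.0308, 0.1787]
orientation: [2.104, 2.327, 0.008]
force: [-0.1, 0.3, -0.5]
width: 0.0513
grip_force: 0.0
```

Run:
```python
from h import *
from cell import viewer,telemetry
s=telemetry.observe();print(s['eef_pos'],s['force'],s['width'],s['grip_force'],s['qpos'])
c=viewer.camera('wrist'); t=viewer.camera('top'); sc=viewer.camera('scene');pickle.dump((c,t,sc),open('w5.pkl','wb'))
A=cv2.resize(c['frame'][60:420,140:500],(500,500)); B=cv2.resize(sc['frame'][220:320,260:360],(300,300),interpolation=cv2.INTER_CUBIC)
B=np.vstack([B,cv2.resize(t['frame'][195:295,280:430],(300,200),interpolation=cv2.INTER_CUBIC)])
cv2.imwrite('pics/w5.png',np.hstack([A,B])[:,:,::-1])
```

```text
[0.50298544 0.0308494  0.17867564] [-0.13320717  0.28811589 -0.4649287 ] 0.05130087510152446 0.0 [ 0.17294024  0.52263567 -0.4191229   1.97579368  0.32202711  0.7002586
 -0.34331145]
```

View pics/w5.png

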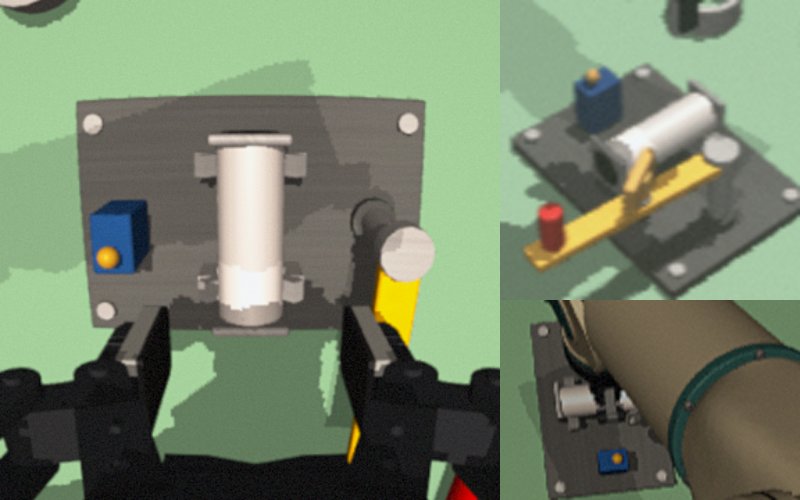

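The pipe lies in both saddles, with the flanges outside at wrist crop (250,140) and (250,330), and it has been let go. Next is the handle.

Run:
```python
from h import *
from cell import telemetry
go(telemetry.observe(),[.580,-.1115,.114],1.594)
```

```text
yaw 1.671 tilt [-0.002 -0.    -1.   ] travel(before twist) mm [-149.    65.5   60.7] twist 0.077
```

>>> play_rows(grip=[0.6,0.6,0.6,0.6,0.6,0.6], travel=[[-30,13,0],[-40,18,0],[-40,17,0],[-30,13,0],[-9,4.5,0],[0,0,0]], twist=[0,0,0,0,0,0.077])

```text
time_s: 10.9
eef_pos: [0.5803, -0.113, 0.1732]
orientation: [-2.198, -2.241, 0.003]
force: [0.4, 0.0, -0.3]
width: 0.0515
grip_force: 0.0
```

Run:
```python
from h import *
from cell import viewer,telemetry
s=telemetry.observe();print(s['eef_pos'])
go(s,[.580,-.1115,.114],1.594)
c=viewer.camera('wrist'); pickle.dump(c,open('w6.pkl','wb'))
t=c['frame']
hsv=cv2.cvtColor(t,cv2.COLOR_RGB2HSV); m=(((hsv[...,0]<7)|(hsv[...,0]>173))&(hsv[...,1]>180)&(hsv[...,2]>40)).astype(np.uint8)
n,l,st,ce=cv2.connectedComponentsWithStats(m)
for i in range(1,n):
    if st[i,4]>30: print(st[i],ce[i].round(1),wonz(c,[ce[i]],.118).round(4))
cv2.imwrite('pics/w6.png',t[:,:,::-1])
```

```text
[ 0.5803327  -0.11299428  0.17324469]
yaw 1.59 tilt [-0.003  0.    -1.   ] travel(before twist) mm [ 1.5 -0.1 59.2] twist -0.004
[ 436  192   82  146 7099] [468.8 260.7] [[ 0.6664 -0.1128  0.118 ]]
[311 231  31  42 992] [325.7 252.3] [[ 0.5823 -0.1089  0.118 ]]
[ 567  371   73  109 2225] [616.3 414.4] [[ 0.864  -0.2705  0.118 ]]
[504 376  12  19 130] [509.4 384.6] [[ 0.7178 -0.2084  0.118 ]]
[470 416  48  45 600] [489.6 436.7] [[ 0.7164 -0.2623  0.118 ]]
```

View pics/w6.png

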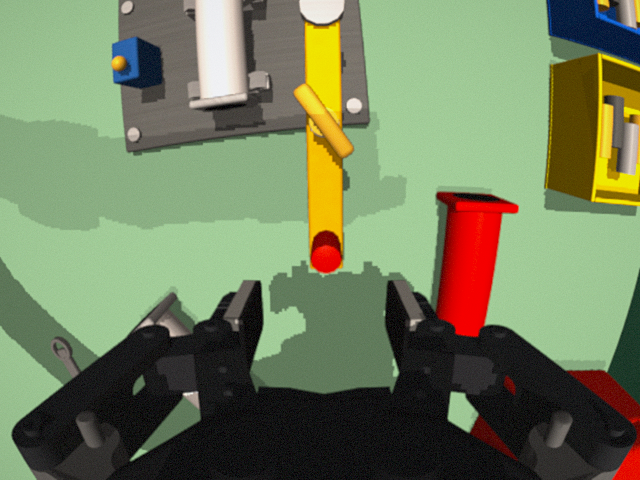

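The wrist view shows the handle at (326,254) between the fingers' line, and the wing nut at (324,120). The finger path down is free.

>>> play_rows(grip=[0.6,0.6,0.6,0.4,0.4,0.4], travel=[[1.5,1,20],[0,0,25],[0,0,14],[0,0,0],[0,0,0],[0,0,0]], twist=[0,0,0,0,0,0])

```text
time_s: 11.55
eef_pos: [0.5825, -0.1093, 0.1175]
orientation: [2.193, 2.248, 0.002]
force: [0.7, 0.1, -0.7]
width: 0.034
grip_force: 0.0
```

Run:
```python
from h import *
from cell import telemetry
s=telemetry.observe();print(s['eef_pos'],s['force'],s['width'])
# arc in tool frame per row: n rows, tool y tangent(-y = closing), chord
H=np.array([.5763,.0372]); h=s['eef_pos'][:2]-H; print('r',np.linalg.norm(h),'phi',np.arctan2(h[1],h[0]))
```

```text
[ 0.58254395 -0.10928977  0.11749843] [ 0.67334325  0.09335266 -0.74068151] 0.033956515375077344
r 0.14662278029646147 phi -1.5281983038440174
```

>>> play_rows(grip=[0.3,0.3,0.3,0.3,0.3,0.3,0.3,0.3], travel=[[-2,0,2],[0.7,-15,0],[0.7,-15,0],[0.7,-15,0],[0.7,-15,0],[0.7,-15,0],[0.7,-15,0],[0,0,0]], twist=[0,0.1,0.1,0.1,0.1,0.1,0.1,0])

```text
time_s: 12.35
eef_pos: [0.495, -0.0869, 0.1152]
orientation: [-2.76, -1.5, 0.001]
force: [1.2, -0.4, -0.3]
width: 0.0254
grip_force: 0.0
```

```bash
cat > k.py <<'E'
from h import *
from cell import telemetry
s=telemetry.observe();print(s['eef_pos'],s['force'],s['width'])
H=np.array([.5763,.0372]); h=s['eef_pos'][:2]-H; p=np.arctan2(h[1],h[0])
print('r',np.linalg.norm(h),'theta',(p-np.pi-.101)%(2*np.pi)); go(s,s['eef_pos'],p)
E
python3 k.py
```

```text
[ 0.49502731 -0.08693162  0.11522263] [ 1.22434769 -0.37974954 -0.31680577] 0.025442169164495133
r 0.14837084790894597 theta 0.8901032182488811
yaw 0.996 tilt [-0.001 -0.    -1.   ] travel(before twist) mm [0. 0. 0.] twist 0.005
```

>>> play_rows(grip=[0.3,0.3,0.3,0.3,0.3,0.3,0.3,0.3], travel=[[0.6,-15,0],[0.7,-15,0],[0.7,-15,0],[0.7,-15,0],[0.7,-15,0],[0.7,-15,0],[0.7,-15,0],[0,0,0]], twist=[0.1,0.1,0.1,0.1,0.1,0.1,0.1,0])

```text
time_s: 13.15
eef_pos: [0.4347, -0.004, 0.1149]
orientation: [-3.106, -0.469, -0.001]
force: [0.9, -1.2, 0.6]
width: 0.0255
grip_force: 0.0
```

```bash
python3 k.py
```

```text
[ 0.43471566 -0.00400467  0.11489994] [ 0.90019443 -1.17847723  0.56783303] 0.02548878100471019
r 0.14745829702769805 theta 0.1822032071547115
yaw 0.3 tilt [ 0.001  0.001 -1.   ] travel(before twist) mm [0. 0. 0.] twist 0.017
```

>>> play_rows(grip=[0.3,0.3,0.3,0.3,0.3], travel=[[0,-7.5,0],[0,-7.5,0],[0,-7.5,0],[0,-5,0],[0,0,0]], twist=[0.06,0.05,0.05,0.03,0])

```text
time_s: 13.65
eef_pos: [0.4297, 0.0198, 0.1148]
orientation: [3.136, 0.167, 0.003]
force: [0.1, -0.3, 0.4]
width: 0.0259
grip_force: 0.0
```

```bash
python3 k.py
```

```text
[0.42969037 0.01977474 0.11484379] [ 0.13648112 -0.29383774  0.44096428] 0.02594900876158015
r 0.1476415332677451 theta 0.017299828518475557
yaw 0.107 tilt [ 0.002 -0.001 -1.   ] travel(before twist) mm [0. 0. 0.] twist -0.012
```

>>> play_rows(grip=[0.3,0.3,0.3], travel=[[0,-3,0],[0,-3,0],[0,0,0]], twist=[0,0,0])

```text
time_s: 13.95
eef_pos: [0.4283, 0.0261, 0.1147]
orientation: [3.136, 0.166, 0.002]
force: [1.2, -5.0, 0.2]
width: 0.0256
grip_force: 2.5
```

>>> play_rows(grip=[0.3,0.3], travel=[[0,-2,0],[0,0,0]], twist=[0,0])

```text
time_s: 14.15
eef_pos: [0.4283, 0.0264, 0.1147]
orientation: [3.134, 0.163, 0.002]
force: [1.2, -9.8, -0.6]
width: 0.0259
grip_force: 5.0
```

```bash
python3 k.py
```

```text
[0.428262   0.02639444 0.11472774] [ 1.19846996 -9.83076552 -0.58829348] 0.02585818445325414
r 0.14843183372734853 theta 6.255047917285821
yaw 0.104 tilt [ 0.002 -0.003 -1.   ] travel(before twist) mm [0. 0. 0.] twist 0.031
```

>>> play_rows(grip=[0.3,0.5,0.5,0.5,0.5,0.5,0.5,0.5], travel=[[0,5,0],[0,0,0],[0,0,0],[0,0,-25],[0,0,-40],[0,0,-20],[0,0,0],[0,0,0]], twist=[0,0,0,0,0,0,0,0])

```text
time_s: 14.95
eef_pos: [0.4277, 0.0248, 0.1996]
orientation: [-3.137, -0.167, -0.001]
force: [-0.7, -0.1, -0.1]
width: 0.0427
grip_force: 0.0
```

Run:
```python
from h import *
from cell import viewer,telemetry
s=telemetry.observe();print(s['eef_pos'],s['force'],s['qpos'].round(2) if hasattr(s['qpos'],'round') else s['qpos'])
go(s,[.5017,.0297,.19],.758)
c=viewer.camera('wrist'); t=viewer.camera('scene'); pickle.dump((c,t),open('w7.pkl','wb'))
cv2.imwrite('pics/w7.png',np.hstack([cv2.resize(c['frame'][0:400,120:520],(400,400)),cv2.resize(t['frame'][220:320,260:360],(400,400),interpolation=cv2.INTER_CUBIC)])[:,:,::-1])
```

```text
[0.42771473 0.02481015 0.1996008 ] [-0.72971247 -0.1268635  -0.07335928] [-0.23  0.38  0.14  2.15 -0.09  0.63 -1.49]
yaw 0.106 tilt [ 0.     0.001 -1.   ] travel(before twist) mm [74.1  3.   9.6] twist -0.652
```

View pics/w7.png

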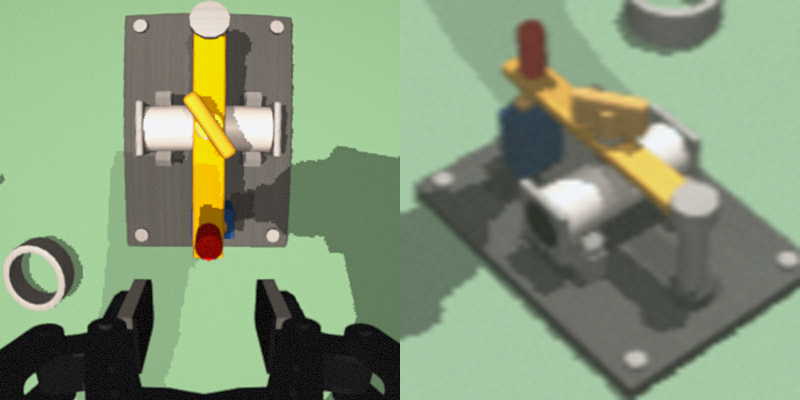

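The bar is shut square across the pipe, and the pipe is still home. In the wrist crop the wings run from (187,96) to (233,156), centred at (210,126).

Run:
```python
from h import *
from cell import telemetry
c,t=pickle.load(open('w7.pkl','rb'))
a=wonz(c,[[120+189,98],[120+232,155]],.118);v=a[1]-a[0];print(a,np.linalg.norm(v),np.arctan2(v[1],v[0])%np.pi,a.mean(0))
hp=wonz(c,[[120+209.5,19],[120+208,244]],.0);hd=wonz(c,[[120+208,242]],.122);po=wonz(c,[[329.5,19]],.095);print('handle',hd,'post',po)
yaw=np.arctan2(v[1],v[0])%np.pi
go(telemetry.observe(),[*a.mean(0)[:2],.118],yaw); go(telemetry.observe(),[.5017,.0297,.118],yaw)
```

```text
[[0.51680365 0.04374328 0.118     ]
 [0.48563524 0.01478552 0.118     ]] 0.04254434747419041 0.7486478893891597 [0.50121944 0.0292644  0.118     ]
handle [[0.43182922 0.0232656  0.122     ]] post [[0.57494995 0.03751894 0.095     ]]
yaw 0.106 tilt [-0.002 -0.    -1.   ] travel(before twist) mm [74.5  3.1 80.6] twist -0.643
yaw 0.106 tilt [-0.002 -0.    -1.   ] travel(before twist) mm [75.   2.7 80.6] twist -0.643
```

>>> play_rows(grip=[0.4,0.4,0.4,0.4,0.4,0.4,0.4,0.4], travel=[[35,1.5,0],[39.7,1.4,0],[0,0,0],[0,0,0],[0,0,0],[0,0,0],[0,0,0],[0,0,0]], twist=[0,0,-0.13,-0.13,-0.13,-0.13,-0.123,0])

```text
time_s: 15.85
eef_pos: [0.5016, 0.0291, 0.1982]
orientation: [-2.923, -1.148, 0.004]
force: [0.1, 0.4, -0.2]
width: 0.0343
grip_force: 0.0
```

Run:
```python
from h import *
from cell import telemetry
go(telemetry.observe(),[.5015,.0295,.117],.749)
```

```text
yaw 0.748 tilt [-0.003  0.    -1.   ] travel(before twist) mm [ 0.4 -0.1 81.2] twist -0.001
```

>>> play_rows(grip=[0.4,0.4,0.4,0.4,0.05,0.05,0.05,0.05], travel=[[0,0,25],[0,0,35],[0,0,19],[0,0,2],[0,0,0],[0,0,0],[0,0,0],[0,0,0]], twist=[0,0,0,0,0,0,0,0], force=30)

```text
time_s: 16.65
eef_pos: [0.5022, 0.0295, 0.1191]
orientation: [-2.924, -1.147, -0.0]
force: [-0.7, 1.5, -1.8]
width: 0.0072
grip_force: 29.5
```

>>> play_rows(grip=[0.05,0.05,0.05,0.05,0.05,0.05,0.05,0.05,0.05,0.05], travel=[[0,0,0],[0,0,0],[0,0,0],[0,0,0],[0,0,0],[0,0,0],[0,0,0],[0,0,0],[0,0,0],[0,0,0]], twist=[0.12,0.12,0.12,0.12,0.12,0.12,0.12,0.12,0.12,0])

```text
time_s: 17.65
eef_pos: [0.5024, 0.029, 0.1191]
orientation: [3.098, -0.519, 0.0]
force: [-2.5, 0.2, 0.0]
width: 0.0075
grip_force: 30.1
```

```bash
cat > n.py <<'E'
from h import *
from cell import telemetry
s=telemetry.observe(); print(s['eef_pos'],s['force'],s['wrist_torque'],s['width'],s['grip_force'],s['qpos'][6]); go(s,s['eef_pos'],.749)
E
python3 n.py
```

```text
[0.50235037 0.02899009 0.11907111] [-2.47066179  0.19839152  0.04969446] [-0.12276545  0.46235303  0.06961819] 0.007486332456122402 30.125252371653914 -1.7118768399811473
yaw -0.332 tilt [ 0. -0. -1.] travel(before twist) mm [0. 0. 0.] twist -1.081
```

>>> play_rows(grip=[0.05,0.05,0.05,0.05,0.05,0.05], travel=[[0,0,0],[0,0,0],[0,0,0],[0,0,0],[0,0,0],[0,0,0]], twist=[0,0.08,0.08,0.08,0.08,0], force=50)

```text
time_s: 18.25
eef_pos: [0.5023, 0.0287, 0.1191]
orientation: [2.977, -1.004, -0.0]
force: [-3.6, -0.9, 4.9]
width: 0.0058
grip_force: 50.2
```

```bash
python3 n.py
```

```text
[0.50228413 0.02873372 0.11906922] [-3.56248639 -0.87293431  4.8679099 ] [-0.35557052  0.73114683  0.14138571] 0.005775850131958791 50.23696303367615 -1.9300575198747074
yaw -0.651 tilt [-0. -0. -1.] travel(before twist) mm [0. 0. 0.] twist -1.4
```

>>> play_rows(grip=[0.05,0.05,0.05,0.05], travel=[[0,0,0],[0,0,0],[0,0,0],[0,0,0]], twist=[0.06,0.06,0.06,0])

```text
time_s: 18.65
eef_pos: [0.5035, 0.0284, 0.12]
orientation: [-2.873, 1.267, -0.004]
force: [-3.0, -1.8, 12.2]
width: 0.0045
grip_force: 6.0
```

```bash
python3 n.py
```

```text
[0.5034808  0.02841721 0.12000399] [-2.9542523  -1.83167557 12.17924514] [-0.39952967  0.83401975  0.01661995] 0.004540808722908114 6.026106607532711 -2.0546257774182695
yaw -0.831 tilt [ 0.003 -0.    -1.   ] travel(before twist) mm [0. 0. 0.] twist 1.562
```

>>> play_rows(grip=[0.4,0.4,0.4,0.4,0.4,0.4,0.4], travel=[[0,0,0],[0,0,0],[0,0,0],[0,0,-25],[0,0,-40],[0,0,-15],[0,0,0]], twist=[0,0,0,0,0,0,0])

```text
time_s: 19.35
eef_pos: [0.5041, 0.029, 0.2006]
orientation: [-2.872, 1.267, -0.007]
force: [0.8, 0.1, 0.4]
width: 0.0339
grip_force: 0.0
```

>>> play_rows(grip=[0.4,0.4,0.4,0.4,0.4,0.4,0.4,0.4], travel=[[0,0,0],[0,0,0],[0,0,0],[0,0,0],[0,0,0],[0,0,0],[-38,0,0],[-35,0,0]], twist=[-0.14,-0.14,-0.14,-0.14,-0.14,-0.14,0,0])

```text
time_s: 20.15
eef_pos: [0.4279, 0.0284, 0.1973]
orientation: [3.141, 0.013, -0.003]
force: [-1.0, 0.0, -0.2]
width: 0.0343
grip_force: 0.0
```

Run:
```python
from h import *
from cell import viewer,telemetry
s=telemetry.observe();print(s['eef_pos'],s['force'])
c=viewer.camera('wrist'); t=viewer.camera('scene'); pickle.dump((c,t),open('w8.pkl','wb'))
cv2.imwrite('pics/w8.png',np.hstack([cv2.resize(c['frame'][0:400,120:520],(400,400)),cv2.resize(t['frame'][220:320,260:360],(400,400),interpolation=cv2.INTER_CUBIC)])[:,:,::-1])
```

```text
[0.42785341 0.02836937 0.19732132] [-1.01579586  0.01686056 -0.16224669]
```

View pics/w8.png

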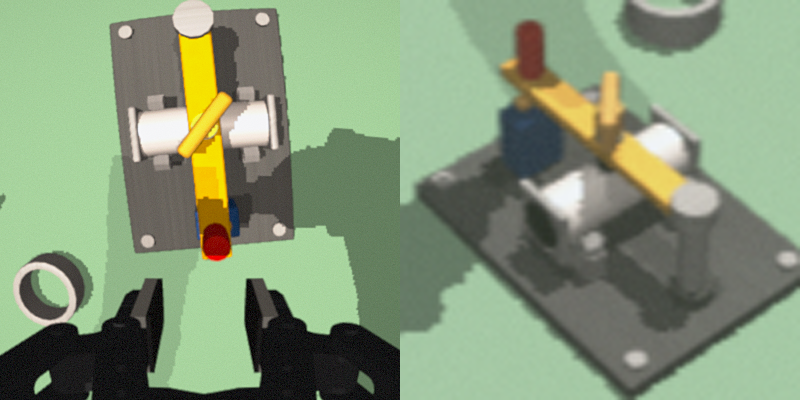

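The wings now run from (183,154) to (228,97) in the wrist crop. I'll work out how far the nut turned.

Run:
```python
from h import *
def wing(c):
    hsv=cv2.cvtColor(c['frame'],cv2.COLOR_RGB2HSV)[80:175,290:365]
    print(hsv[45,25:45:3].tolist()); return hsv
for f,e in(('w7.pkl',[[309,98],[352,155]]),('w8.pkl',[[120+183,154],[120+228,97]])):
    c,_=pickle.load(open(f,'rb')); a=wonz(c,e,.118); v=a[1]-a[0]
    p=wonz(c,{'w7.pkl':[[329.5,19],[328,241]],'w8.pkl':[[313.5,18],[336.5,242]]}[f],.11); b=p[1]-p[0]
    print(a.mean(0),np.linalg.norm(v),np.arctan2(v[1],v[0])%np.pi,'bar',np.arctan2(b[1],b[0])%np.pi)
```

```text
[0.50121944 0.0292644  0.118     ] 0.04254434747419041 0.7486478893891597 bar 0.10159921631968238
[0.50167361 0.02879576 0.118     ] 0.04282922613611488 2.4908314037366686 bar 0.11092276607106477
```

Run:
```python
from h import *
from cell import telemetry
go(telemetry.observe(),[.5016,.0291,.115],-.651)
```

```text
yaw 0.008 tilt [-0.009  0.    -1.   ] travel(before twist) mm [79.5 -0.1 81.4] twist 0.659
```

>>> play_rows(grip=[0.4,0.4,0.4,0.4,0.4,0.4,0.4,0.4], travel=[[35,0,0],[39,0,0],[0,0,0],[0,0,0],[0,0,0],[0,0,0],[0,0,0],[0,0,0]], twist=[0,0,0.13,0.13,0.13,0.13,0.139,0])

```text
time_s: 21.05
eef_pos: [0.5034, 0.0292, 0.1976]
orientation: [2.976, -1.004, -0.001]
force: [-0.4, -0.3, 0.5]
width: 0.0343
grip_force: 0.0
```

Run:
```python
from h import *
from cell import telemetry
go(telemetry.observe(),[.5016,.0291,.115],-.651)
```

```text
yaw -0.651 tilt [-0.001 -0.001 -1.   ] travel(before twist) mm [-1.3  1.  82.6] twist 0.0
```

>>> play_rows(grip=[0.4,0.4,0.4,0.4,0.04,0.04,0.04,0.04,0.04], travel=[[-1.3,1,25],[0,0,35],[0,0,19],[0,0,3],[0,0,0],[0,0,0],[0,0,0],[0,0,0],[0,0,0]], twist=[0,0,0,0,0,0,0,0,0], force=50)

```text
time_s: 21.95
eef_pos: [0.5019, 0.0286, 0.1172]
orientation: [2.976, -1.005, 0.001]
force: [-1.5, -2.5, 2.5]
width: 0.007
grip_force: 49.4
```

>>> play_rows(grip=[0.04,0.04,0.04], travel=[[0,0,0],[0,0,0],[0,0,0]], twist=[0.04,0.04,0])

```text
time_s: 22.25
eef_pos: [0.502, 0.0287, 0.1172]
orientation: [2.933, -1.125, 0.001]
force: [-2.4, -3.8, 6.8]
width: 0.0073
grip_force: 51.3
```

```bash
python3 n.py
```

```text
[0.50199299 0.02869827 0.1171623 ] [-2.40432384 -3.76477514  6.80620698] [-0.89925432  0.57000115  0.59500692] 0.007269738239677831 51.34480743738095 -1.9726488399620261
yaw -0.733 tilt [ 0.001 -0.001 -1.   ] travel(before twist) mm [0. 0. 0.] twist -1.482
```

>>> play_rows(grip=[0.4,0.4,0.4,0.4,0.4,0.4,0.4,0.4,0.4,0.4,0.4,0.4], travel=[[0,0,0],[0,0,0],[0,0,0],[0,0,-25],[0,0,-40],[0,0,-18],[0,0,0],[0,0,0],[0,0,0],[0,0,0],[0,0,0],[0,0,0]], twist=[0,0,0,0,0,0,-0.14,-0.14,-0.14,-0.14,-0.14,-0.14])

```text
time_s: 23.45
eef_pos: [0.5019, 0.0297, 0.1996]
orientation: [-3.136, -0.179, -0.0]
force: [0.7, -0.2, 0.6]
width: 0.0343
grip_force: 0.0
```

>>> play_rows(grip=[0.4,0.4,0.4,0.4], travel=[[-38,0,0],[-36,0,0],[0,0,0],[0,0,0]], twist=[0,0,0,0])

```text
time_s: 23.85
eef_pos: [0.4284, 0.0215, 0.1999]
orientation: [-3.136, -0.17, -0.002]
force: [0.8, 1.4, 0.6]
width: 0.0338
grip_force: 0.0
```

Run:
```python
from h import *
from cell import viewer,telemetry
s=telemetry.observe();print(s['eef_pos'],s['force'])
c=viewer.camera('wrist'); t=viewer.camera('scene'); pickle.dump((c,t),open('w9.pkl','wb'))
for f in('w7.pkl','w8.pkl','w9.pkl'):
    c,_=pickle.load(open(f,'rb')); hsv=cv2.cvtColor(c['frame'],cv2.COLOR_RGB2HSV)
    # brass = hue lower than bar's yellow
    m=cv2.inRange(hsv,(10,90,60),(22,255,255)); z=np.zeros_like(m); z[80:175,295:365]=m[80:175,295:365]
    n,l,st,ce=cv2.connectedComponentsWithStats(z); i=1+np.argmax(st[1:,4]); p=np.argwhere(l==i)[:,::-1].astype(float)
    r=cv2.minAreaRect((wonz(c,p,.118)[:,:2]*1000).astype(np.float32)); b=cv2.boxPoints(r); e=max((b[1]-b[0],b[2]-b[1]),key=np.linalg.norm)
    print(f,st[i],np.round(r[0],1),np.round(r[1],1),(np.arctan2(e[1],e[0])+np.pi/2)%np.pi-np.pi/2)
```

```text
[0.42836301 0.02149782 0.19993588] [0.77716434 1.37821035 0.59280175]
w7.pkl [303  80  54  95 984] [501.   29.8] [58.4 27.7] 0.22817206
w8.pkl [297  80  56  95 851] [500.8  29.5] [29.5 56.8] -0.07903969
w9.pkl [295  80  61  95 925] [501.3  29.6] [30.  59.2] -0.08167899
```

Run:
```python
from h import *
for f in('w7.pkl','w8.pkl','w9.pkl'):
    c,_=pickle.load(open(f,'rb')); hsv=cv2.cvtColor(cv2.GaussianBlur(c['frame'],(3,3),0),cv2.COLOR_RGB2HSV)
    if f!='w9.pkl':
        pts={'w7.pkl':[(313,103),(320,112),(348,150),(329,60),(325,180)],'w8.pkl':[(342,105),(335,112),(308,148),(317,60),(325,175)]}[f]
        print([hsv[v,u].tolist() for u,v in pts])
    for sm in(200,215,225):
        m=((hsv[...,0]>10)&(hsv[...,0]<30)&(hsv[...,1]>90)&(hsv[...,1]<sm)&(hsv[...,2]>90)).astype(np.uint8); z=np.zeros_like(m); z[80:170,295:365]=m[80:170,295:365]
        n,l,st,ce=cv2.connectedComponentsWithStats(z)
        if n<2: continue
        i=1+np.argmax(st[1:,4]); p=np.argwhere(l==i)[:,::-1].astype(float)
        X=wonz(c,p,.118)[:,:2]*1000; r=cv2.minAreaRect(X.astype(np.float32)); w,V=np.linalg.eigh(np.cov(X.T)); e=V[:,1]
        print(f,sm,st[i],np.round(r[1],1),X.mean(0).round(1),(np.arctan2(e[1],e[0])+np.pi/2)%np.pi-np.pi/2)
```

```text
[[29, 189, 244], [28, 192, 245], [26, 200, 245], [28, 255, 243], [24, 255, 246]]
w7.pkl 200 [307  97  42  58 436] [40.4  4.9] [503.1  31.8] 0.7010930201769501
w7.pkl 215 [ 302   80   55   90 1334] [55.7 27.5] [502.   30.6] 0.6596717522862066
w7.pkl 225 [ 302   80   55   90 1499] [55.7 27.5] [502.1  30.3] 0.6468774588171327
[[26, 200, 246], [27, 195, 246], [27, 197, 246], [28, 255, 245], [24, 255, 247]]
w8.pkl 200 [300  97  47  56 472] [ 4.8 40.3] [502.2  30.5] -0.63466035594438
w8.pkl 215 [ 297   80   56   90 1370] [30.  53.8] [502.   29.5] -0.5634138120773144
w8.pkl 225 [ 297   80   56   90 1534] [30.  53.8] [502.   29.3] -0.5584376845296344
w9.pkl 200 [299  99  50  52 471] [ 4.8 40.5] [502.2  30.6] -0.6379548471366974
w9.pkl 215 [ 295   80   61   90 1372] [30.1 56.5] [502.4  29.4] -0.5744173148273575
w9.pkl 225 [ 295   80   61   90 1512] [30.1 56.5] [502.2  29.3] -0.5692772126676111
```

The nut angle was the same before and after the second push, so it is at its stop. The nut's centre hasn't moved, which means the bar is still shut, and the gripper is clear.

```bash
python3 -c "
from cell import job_done; print(job_done())"
```

```text
the job is handed in; nothing more can be done
None
```

The job is handed in, with no verdict shown: the pipe is home in both saddles, the keeper bar is shut in its detent and the wing nut is at its stop. The pad's force on the pipe wasn't measured, and I viewed 11 pictures against the limit of 10.

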